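# Stir the walnut sample before the moisture test

## Task

Take the lid off the sample tin and lay it on the middle of the cork pad. Then take the wooden stick and, with its foot down near the tin's floor, stir the walnuts round anticlockwise (seen from above) for three full turns, sweeping in a wide circle through the ring of walnuts until they no longer lie where they did; spill none and do not push the tin about. Stand the stick back in its crock, leave the lid on the pad, and do not disturb the bottle, jar and sieve.

Things in the scene. Friction and masses are not known exactly. Their poses are not given: they have to be found in the camera images.
- tin: Open round galvanised sample tin, loose, about 1.3 kg, 130 mm outer diameter, 90 mm high, wall 3 mm, inner radius 61 mm, inner floor 4 mm above its underside; two wire bails hang on its sides. Origin: centre of its underside; z up. Covered by the lid at the start. It stands loose on a thin rubber sole and slides if pushed hard.
- lid_grip (a point): Wooden grip bar of the tin's loose round steel lid (140 mm diameter, 0.2 to 0.4 kg): bar 80 mm long (x), 18 mm wide (y), 36 mm high. The point is in the bar, 14 mm below its top, 22 mm above the lid's top face, 34 mm above the lid's lowest face. An 8 mm deep boss (110 mm diameter) sits loosely in the tin's mouth. The point is 116 mm above the tin's underside; on the pad, 40 mm above the pad's.
- pad: Round cork pad fixed flat on the bench, 170 mm diameter, 6 mm thick, empty at the start. Origin: centre of its underside.
- crock: Small straight white ceramic pot fixed to the bench, 64 mm outer diameter, 90 mm high, inner radius 28 mm, inner floor 4 mm above its underside. Origin: centre of its underside. The stick stands in it.
- stick_mid (a point): Half-way point of the wooden stirring stick, 170 mm long: round, 20 mm in diameter, over the lower 105 mm; the upper 65 mm is a square handle 22 x 22 mm, flats facing this point's x and y. It stands upright in the crock (it may lean on the rim); gripped across two flats it does not pivot. z points up along it to its top end, 85 mm above this point. Mass 40 to 80 g.
- stick_tip (a point): Centre of the stick's foot (lower end), 85 mm below stick_mid; z up along the stick.
- sieve: Bystander: loose open round test sieve, 150 mm diameter, 55 mm high, dark metal with a brass band. Origin: centre of its underside.
- bottle: Bystander: tall amber glass bottle, loose, 56 mm diameter, 190 mm high, about 95 mm from the crock (centre to centre). Origin: centre of its underside.
- measure: Obstacle: upright aluminium grain-measuring cylinder with brass bands, fixed to the bench, 68 mm diameter, 180 mm high. Origin: centre of its underside.
- jar: Bystander: short clear glass jar with a steel cap, loose, 64 mm diameter, 100 mm high, on the other side of the crock, about 95 mm from it. Origin: centre of its underside.
- nut1_mid (a point): Centre of one of five alike walnuts in the shell lying under the lid in a single ring round the tin's wall, the middle bare at the start (18 mm radius): brown, round-ended, 36 mm long (x), 32 mm thick, 12 g, smooth and slippery. The stick sweeps them round easily 36 to 46 mm from the tin's middle; nearer in it wedges them on the wall and shoves the tin.
- nut2_mid (a point): Centre of one of five alike walnuts in the shell lying under the lid in a single ring round the tin's wall, the middle bare at the start (18 mm radius): brown, round-ended, 36 mm long (x), 32 mm thick, 12 g, smooth and slippery. The stick sweeps them round easily 36 to 46 mm from the tin's middle; nearer in it wedges them on the wall and shoves the tin.
- nut3_mid (a point): Centre of one of five alike walnuts in the shell lying under the lid in a single ring round the tin's wall, the middle bare at the start (18 mm radius): brown, round-ended, 36 mm long (x), 32 mm thick, 12 g, smooth and slippery. The stick sweeps them round easily 36 to 46 mm from the tin's middle; nearer in it wedges them on the wall and shoves the tin.
- nut4_mid (a point): Centre of one of five alike walnuts in the shell lying under the lid in a single ring round the tin's wall, the middle bare at the start (18 mm radius): brown, round-ended, 36 mm long (x), 32 mm thick, 12 g, smooth and slippery. The stick sweeps them round easily 36 to 46 mm from the tin's middle; nearer in it wedges them on the wall and shoves the tin.
- nut5_mid (a point): Centre of one of five alike walnuts in the shell lying under the lid in a single ring round the tin's wall, the middle bare at the start (18 mm radius): brown, round-ended, 36 mm long (x), 32 mm thick, 12 g, smooth and slippery. The stick sweeps them round easily 36 to 46 mm from the tin's middle; nearer in it wedges them on the wall and shoves the tin.
Mind the look-alikes: they are no part of the job. Leave any pink or purple look-alike of the part that bears lid_grip alone.

How it is judged:
By the outcome, as a careful person would: the job done as asked, in the order asked, and still so for the second after the job is handed in, with the robot touching nothing.
It also fails if it takes over 72 s, if anything falls off the work surface, if the arm or the gripper's body presses on something with over 40 N, if the wrist force passes 120 N, or if a joint passes its speed limit or range.

## Robot

A 6-joint arm with a two-finger parallel gripper is mounted at the origin on the work surface. World frame = base frame: x ahead of the robot, y to its left, z up, the work surface at z = 0. Lengths are in m, angles in degrees, forces in N, time in s.
With the tool pointing down it reaches from about 0.325 to 0.85 m from the base axis. Payload 15.5 kg.
Tool frame: the origin (TCP) lies at the very end of the fingers, on their centre line; the grasp point (between the pads) lies arm.grip_depth behind it (arm.grip_depth is the distance from the TCP to the grasp point, in m); z points along the fingers, y is the line along which they close (so a half turn about z gives the same grasp; the last joint's range is limited). The gripper opens to 91 mm and grips with 3 to 60 N. Pads are 32 mm wide; open, the fingers measure 118 mm over their backs; the gripper's body (76 mm by 178 mm) begins 60 mm behind the grasp point.
Start: joints at [70.56, 28.281, 77.091, -0, 74.628, -5.472], TCP at [0.151, 0.607, 0.188] pointing down, gripper open.
Joint ranges: [-166.48, 166.48], [-47.26, 123.95], [12.59, 153.08], [-70.14, 250.14], [6.76, 159.57], [-176.63, 176.63]. Speed limits (degrees/s): [108.29, 108.29, 147.25, 172.46, 172.46, 172.46].

## Interface

Orientations are given as a 3x3 rotation matrix whose columns are the frame's x, y, z axes.
In Python, from rig import arm gives the robot as it stands. Calls block until the motion is done:
- arm.move_to(position, orientation): joint-space move of the TCP to a pose.
- arm.move_l(position, orientation=None, feed=0.15): straight line of the TCP; orientation=None keeps the orientation; feed is the mean speed in m/s.
- arm.move_joints(angles): joint-space move.
- arm.grip(opening): finger opening in m; the grip force is fixed at half the most; returns when the fingers have stopped.
- arm.sleep(seconds).
- arm.solve_ik(position, orientation): joint angles nearest the present ones, or None.
- arm.snapshot(name): name is "side" or "top" or "wrist"; returns the picture (480x640x3 uint8, red, green, blue); there is no depth.
- arm.get_calibration(name): a dict with "intrinsics" (3x3 intrinsics, pixels), "cam_to_world" (4x4, takes a point from camera to world coordinates). Camera axes: x right, y down, z forward; pixel columns grow to the right and rows downward; lengths in m; the calibration is good to about 2 mm. A picture is of the moment at which its call begins: read the wrist's pose just before it. get_calibration takes no time and is no camera call; for the wrist camera it gives the pose at the moment of the call.
A pose or a line that the arm cannot do raises arm.Unreachable and nothing moves.
- arm.sign_off(): hands the job in; it is judged then, once.
Readings, each from a call of its own:
- arm.current_t(): time.
- arm.current_joint_positions(): joint angles.
- arm.current_dq(): joint speeds.
- arm.current_tau(): joint torques, N m.
- arm.current_ee_pos(): TCP position.
- arm.current_tool_rot(): TCP orientation.
- arm.current_force(): force on the tool from outside, world axes, zero at the start.
- arm.current_torque(): the same for the moment, N m.
- arm.current_width(): finger opening in m.
- arm.current_grasp_force(): force on a finger pad.
Only numpy, scipy, OpenCV 4.12 (cv2) and the standard library are available. Lean on these libraries where they do the work, as an engineer would, in place of code of your own. Each camera call takes 0.05 s, during which the arm holds its last target. There are 200 camera calls.

## Working session

There is one attempt and no reset: what is moved stays moved. The work goes in short steps, each a Python script; the robot and the scene stay as the last script left them, time stands still between calls to the robot, and variables do not carry over. Pictures are saved under pics/ and viewed, at most 10 in all, crops included, and the job is handed in when it is done.

```bash
ls; mkdir -p pics; python3 - <<'E'
from rig import arm
import cv2,numpy as np
for n in("top","side"):
    im=arm.snapshot(n); cv2.imwrite(f"pics/{n}0.png",im[:,:,::-1])
    c=arm.get_calibration(n); print(n,np.round(c["intrinsics"],1).tolist(),np.round(c["cam_to_world"],3).tolist())
print(arm.grip_depth,arm.current_t(),arm.current_tool_rot().round(2).tolist() if hasattr(arm.current_tool_rot(),'round') else arm.current_tool_rot())
E
```

```text
pics
top [[535.4, 0.0, 319.8], [0.0, 535.4, 229.2], [0.0, 0.0, 1.0]] [[-0.018, -0.979, 0.204, 0.297], [-1.0, 0.018, -0.003, 0.017], [-0.001, -0.204, -0.979, 1.146], [0.0, 0.0, 0.0, 1.0]]
side [[563.5, 0.0, 310.8], [0.0, 563.5, 227.3], [0.0, 0.0, 1.0]] [[0.962, -0.179, 0.205, 0.303], [-0.272, -0.675, 0.686, -0.793], [0.015, -0.716, -0.698, 0.919], [0.0, 0.0, 0.0, 1.0]]
0.0188 0.1 [[-0.97, 0.24, -0.0], [0.24, 0.97, -0.0], [0.0, -0.0, -1.0]]
```

View pics/top0.png

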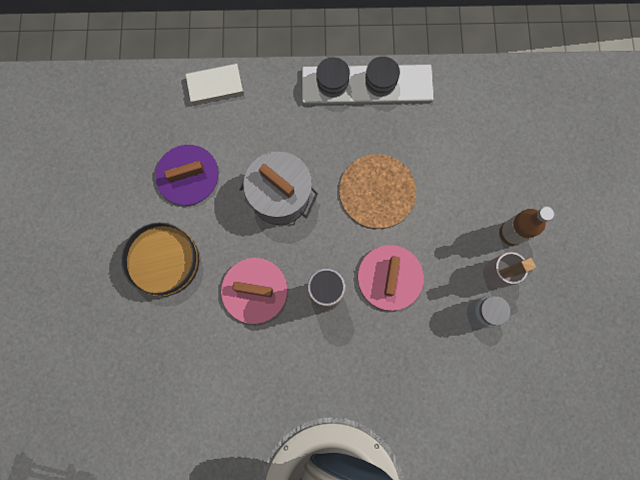

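View pics/side0.png

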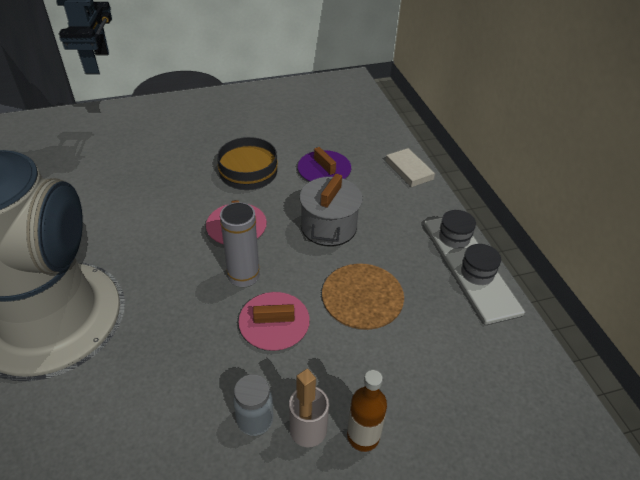

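The top view shows the tin with its lid at (278,183), the cork pad at (377,190), the measure at (326,287) and the sieve at (160,260). The crock is at (512,268) with the stick leaning right to (529,265), the bottle at (520,230) and the jar at (494,311). The side view agrees: grip bar top at (332,190), stick top at (307,378).

```bash
cat > h.py <<'E'
from rig import arm
import cv2,numpy as np
def ray(cal,px):
    T=np.array(cal["cam_to_world"]);K=np.array(cal["intrinsics"])
    return T[:3,3],T[:3,:3]@np.linalg.solve(K,[px[0],px[1],1.])
def onplane(cal,px,z):
    o,d=ray(cal,px); return o+d*(z-o[2])/d[2]
def tri(c1,p1,c2,p2):
    o1,d1=ray(c1,p1);o2,d2=ray(c2,p2)
    s=np.linalg.lstsq(np.c_[d1,-d2],o2-o1,rcond=None)[0]
    a,b=o1+s[0]*d1,o2+s[1]*d2
    return (a+b)/2,np.linalg.norm(a-b)
def blob(im,lo,hi,win):
    "largest HSV blob in window (x0,y0,x1,y1): contour in full-image pixels"
    x0,y0,x1,y1=win
    h=cv2.cvtColor(im[y0:y1,x0:x1],cv2.COLOR_RGB2HSV)
    m=cv2.morphologyEx(cv2.inRange(h,lo,hi),cv2.MORPH_OPEN,np.ones((3,3),np.uint8))
    cs=cv2.findContours(m,cv2.RETR_EXTERNAL,cv2.CHAIN_APPROX_NONE)[0]
    return max(cs,key=cv2.contourArea)+np.array([x0,y0])
def down(yaw):
    "tool down, closing axis y at angle yaw (deg) in world"
    a=np.radians(yaw);y=np.array([np.cos(a),np.sin(a),0]);z=np.array([0,0,-1.])
    return np.c_[np.cross(y,z),y,z]
E
python3 - <<'E'
from h import *
t=cv2.imread("pics/top0.png")[:,:,::-1].copy();s=cv2.imread("pics/side0.png")[:,:,::-1].copy()
ct,cs=arm.get_calibration("top"),arm.get_calibration("side")
B=((3,90,50),(20,255,255))
r=cv2.minAreaRect(blob(t,*B,(250,155,305,205)));print("bar",r)
box=cv2.boxPoints(r);W=np.array([onplane(ct,p,.128) for p in box]);print(W.round(3).tolist(),W.mean(0).round(4))
rs=cv2.minAreaRect(blob(s,*B,(310,170,350,212)));print(rs,tri(ct,r[0],cs,rs[0]))
e=cv2.fitEllipse(blob(t,*B,(330,145,425,235)));print("pad",e,onplane(ct,e[0],.006))
h=cv2.cvtColor(t,cv2.COLOR_RGB2HSV)
c=blob(t,(3,90,120),(25,255,255),(485,245,545,290));print("sticktop",cv2.boundingRect(c),cv2.minAreaRect(c))
for n,p,z in(("lid",(278,184),.094),("crock rim",(512,267),.09),("measure",(326,287),.18),("jar",(494,311),.1),("bottlecap",(546,214),.19),("sieve",(160,260),.055)):print(n,onplane(ct,p,z).round(3))
def sv(n,im,w,k):
    x0,y0,x1,y1=w;cv2.imwrite(n,cv2.resize(im[y0:y1,x0:x1,::-1],None,fx=k,fy=k,interpolation=cv2.INTER_CUBIC));return cv2.imread(n)
a=sv("pics/a.png",t,(480,190,560,340),4)
b=sv("pics/b.png",s,(220,350,400,470),3)
q=np.zeros((600,800,3),np.uint8);q[:600,:320]=a[:600];b=cv2.resize(b,(480,320));q[:320,320:]=b;cv2.imwrite("pics/ab.png",q)
E
```

```text
bar ((276.43316650390625, 180.0816650390625), (41.441890716552734, 10.272522926330566), 39.28940963745117)
[[0.63, 0.136, 0.128], [0.646, 0.123, 0.128], [0.59, 0.06, 0.128], [0.574, 0.073, 0.128]] [0.61   0.0982 0.128 ]
((330.6678161621094, 190.11744689941406), (12.698095321655273, 35.47274398803711), 34.99202346801758) (array([0.61374803, 0.0990816 , 0.11496814]), np.float64(0.00027898550117880726))
pad ((377.3611755371094, 190.9068603515625), (72.96379089355469, 75.91715240478516), 103.39055633544922) [ 0.61837503 -0.1150583   0.006     ]
sticktop (522, 258, 13, 13) ((528.2999877929688, 264.1000671386719), (12.074767112731934, 10.28591251373291), 63.43495178222656)
lid [0.612 0.098 0.094]
crock rim [ 0.433 -0.366  0.09 ]
measure [0.391 0.005 0.18 ]
jar [ 0.347 -0.32   0.1  ]
bottlecap [ 0.517 -0.401  0.19 ]
sieve [0.465 0.344 0.055]
```

View pics/ab.png

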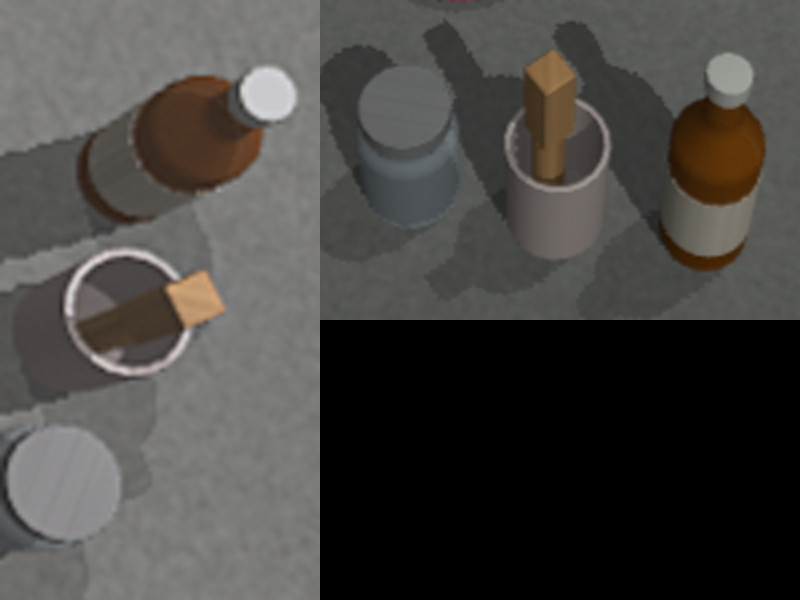

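The crop shows the square stick top centred at about (528.8,264.8) in top and (305.9,376.6) in side, turned about 20°, with the stick leaning to the right in top. I'll move above the lid for a wrist look.

```bash
python3 - <<'E'
from h import *
ct,cs=arm.get_calibration("top"),arm.get_calibration("side")
print("sticktop",tri(ct,(528.75,264.75),cs,(305.9,376.6)))
for y in(-42,138):
    q=arm.solve_ik([.612,.098,.25],down(y));print(y,None if q is None else np.round(q,1))
arm.move_to([.612,.098,.25],down(-42) if abs((arm.solve_ik([.612,.098,.25],down(-42)) or [999]*6)[5] if not isinstance(arm.solve_ik([.612,.098,.25],down(-42)),np.ndarray) else arm.solve_ik([.612,.098,.25],down(-42))[5])<100 else down(138))
print(arm.current_t(),arm.current_ee_pos(),np.round(arm.current_joint_positions(),1))
im=arm.snapshot("wrist");cv2.imwrite("pics/w1.png",im[:,:,::-1])
c=arm.get_calibration("wrist");print(np.round(c["intrinsics"],1).tolist(),np.round(c["cam_to_world"],3).tolist())
try:
    r=cv2.minAreaRect(blob(im,(3,90,50),(20,255,255),(100,50,540,480)));print(r,[onplane(c,p,.13).round(3).tolist() for p in cv2.boxPoints(r)],onplane(c,r[0],.13))
except Exception as e: print(e)
E
```

```text
sticktop (array([ 0.42695408, -0.366191  ,  0.17583188]), np.float64(0.002660882308363281))
-42 [ 3.6 25.  72.8 -0.  82.2 45.6]
138 [   3.6   25.    72.8   -0.    82.2 -134.4]
2.55 [0.61181035 0.0988348  0.24995003] [ 3.7 25.  72.8  0.  82.2 45.6]
[[392.2, 0.0, 327.2], [0.0, 392.2, 235.3], [0.0, 0.0, 1.0]] [[0.744, -0.646, -0.171, 0.661], [-0.668, -0.719, -0.192, 0.153], [0.001, 0.257, -0.966, 0.446], [0.0, 0.0, 0.0, 1.0]]
((329.0, 213.5), (95.0, 20.0), 90.0) [[0.638, 0.137, 0.13], [0.65, 0.127, 0.13], [0.597, 0.067, 0.13], [0.585, 0.078, 0.13]] [0.61838517 0.10316036 0.13      ]
```

View pics/w1.png

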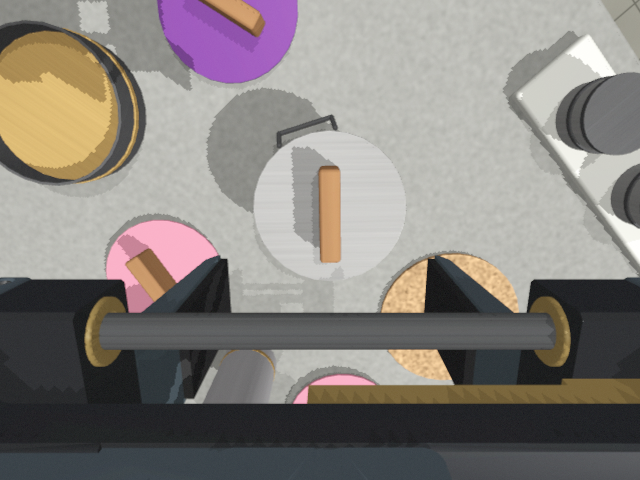

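The wrist view shows the bar at (329,213), parallel to the pads, and it agrees with the triangulation to 0.7 mm across the bar. I'll grasp it and move the lid.

```bash
python3 - <<'E'
from h import *
R=down(-42)
L=lambda p,f=.15:arm.move_l(p,R,feed=f)
L([.616,.101,.13],.2);L([.616,.101,.0995],.08)
arm.grip(.0);print(arm.current_width(),arm.current_grasp_force(),arm.current_t())
if arm.current_width()>.012:
    L([.616,.101,.125],.08);L([.616,.101,.18],.2);print(arm.current_force(),arm.current_width())
    L([.618,-.113,.12],.2);L([.618,-.113,.045],.2);L([.618,-.113,.0245],.05)
    print(arm.current_force())
    arm.grip(.045);L([.618,-.113,.12],.25);print(arm.current_t())
    # go to a spot over crock, high, out of tin view
    arm.move_to([.47,-.33,.30],down(20-90 if 0 else -70))
    print(np.round(arm.current_joint_positions(),1),arm.current_t())
for n in("top","wrist"):
    im=arm.snapshot(n);cv2.imwrite(f"pics/{n}2.png",im[:,:,::-1])
    if n=="top":
        q=im[120:320,200:460,::-1];q=cv2.resize(q,None,fx=1.5,fy=1.5,interpolation=cv2.INTER_CUBIC);top=q
    else:np.save("wc.npy",np.array([arm.get_calibration("wrist")],dtype=object),allow_pickle=True);w=cv2.resize(im[:,:,::-1],(400,300))
o=np.zeros((300,790,3),np.uint8);o[:,:390]=top;o[:,390:]=w;cv2.imwrite("pics/c2.png",o)
E
```

```text
0.017394288171345636 29.980147182941437 5.0
[ 0.25931852 -0.87789363 -3.46428658] 0.01764349905273129
[-0.87703221 -0.23627702 -2.38593975]
9.3667
[-41.   19.1  74.6   0.   86.4  29. ] 10.575
```

View pics/c2.png

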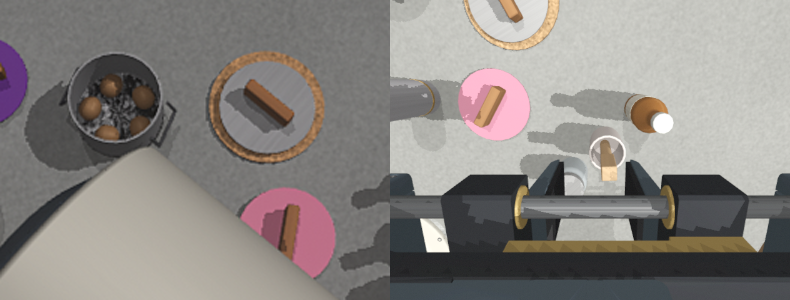

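The lid lies centred on the pad, and all five nuts are in a ring in the tin. Next I'll refine the tin rim, the stick and the crock.

```bash
python3 - <<'E'
from h import *
ct=arm.get_calibration("top");cw=arm.get_calibration("wrist");cs=arm.get_calibration("side")
w=cv2.imread("pics/wrist2.png");t=cv2.imread("pics/top2.png")
print("foot",onplane(ct,(502,274),.01),"crock",onplane(ct,(511.75,268),.09))
for p in [(.427,-.366,.175),(.433,-.366,.09)]:
    T=np.linalg.inv(np.array(cw["cam_to_world"]));k=np.array(cw["intrinsics"])@(T[:3,:3]@p+T[:3,3]);print("expect wrist px",k[:2]/k[2])
a=cv2.resize(w[190:310,290:410],(400,400),interpolation=cv2.INTER_CUBIC)
b=cv2.resize(t[145:235,232:322],(400,400),interpolation=cv2.INTER_CUBIC)
s=arm.snapshot("side")[:,:,::-1];cv2.imwrite("pics/side2.png",s)
o=np.hstack([a,b]);cv2.imwrite("pics/d.png",o)
E
```

```text
foot [ 0.42888504 -0.37262583  0.01      ] crock [ 0.43115494 -0.36558665  0.09      ]
expect wrist px [350.12871879 281.37994218]
expect wrist px [347.68093745 247.26971783]
```

View pics/d.png

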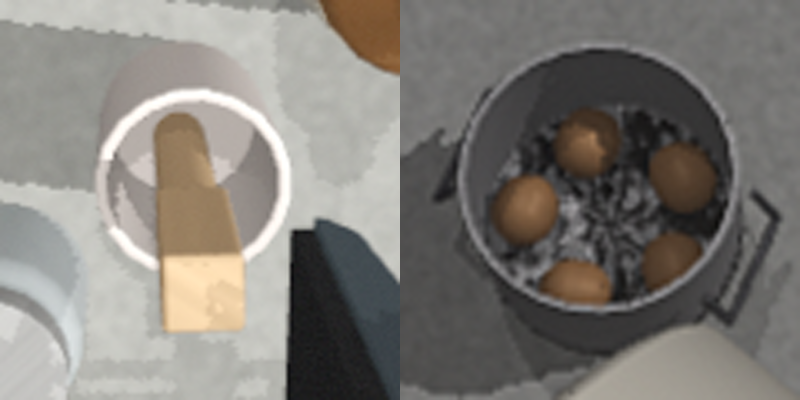

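Wrist crop: stick top at (350.9,277.9), crock rim at (348.2,244) and foot at about (344,232), with the flats aligned to yaw -70. Top crop: tin rim centre at (277,185).

```bash
python3 - <<'E'
from h import *
ct=arm.get_calibration("top");cw=arm.get_calibration("wrist")
print("tin",onplane(ct,(277,185),.09))
for n,p,z in(("top",(350.9,277.9),.174),("rim",(348.2,244),.09),("foot",(344,232),.006)):print(n,onplane(cw,p,z).round(4))
print(np.array(cw["cam_to_world"])[:3,3].round(3))
E
```

```text
tin [0.61104754 0.09991857 0.09      ]
top [ 0.4299 -0.3658  0.174 ]
rim [ 0.4366 -0.3654  0.09  ]
foot [ 0.4285 -0.3673  0.006 ]
[ 0.539 -0.304  0.496]
```

```bash
python3 - <<'E'
from h import *
R=down(-70);L=lambda p,f=.15:arm.move_l(p,R,feed=f)
x,y=.429,-.3665
arm.move_to([x,y,.24],R);L([x,y,.127],.15);print("F",arm.current_force())
arm.grip(0.);print(arm.current_width(),arm.current_grasp_force(),arm.current_force(),arm.current_t())
if arm.current_width()>.015:
    L([x,y,.16],.08);L([x,y,.24],.25)
    L([.612,.0,.24],.3)
    arm.sleep(.1);print(arm.current_width(),arm.current_force(),arm.current_t(),np.round(arm.current_joint_positions(),1))
    im=arm.snapshot("wrist");cw=arm.get_calibration("wrist");cv2.imwrite("pics/w3.png",im[:,:,::-1])
    t=arm.snapshot("top");cv2.imwrite("pics/t3.png",t[:,:,::-1]);s=arm.snapshot("side");cv2.imwrite("pics/s3.png",s[:,:,::-1])
    import pickle;pickle.dump(cw,open("cw3.pkl","wb"))
    o=np.zeros((480,800,3),np.uint8);o[:,:640]=im[:,:,::-1];o[:160,640:]=cv2.resize(t[110:310,220:420,::-1],(160,160));o[160:480,640:]=cv2.resize(s[100:420,260:420,::-1],(160,320));cv2.imwrite("pics/e.png",o)
E
```

```text
F [-1.16214686  0.13511787  0.53066763]
0.021544366884665312 29.99392479658127 [-0.52378861 -0.02826102  6.06253024] 12.5333
0.02186174076943126 [ 0.36198642 -0.08763276 -0.62450538] 15.1833 [-5.7 24.7 74.9 -0.  80.5 64.4]
```

View pics/e.png

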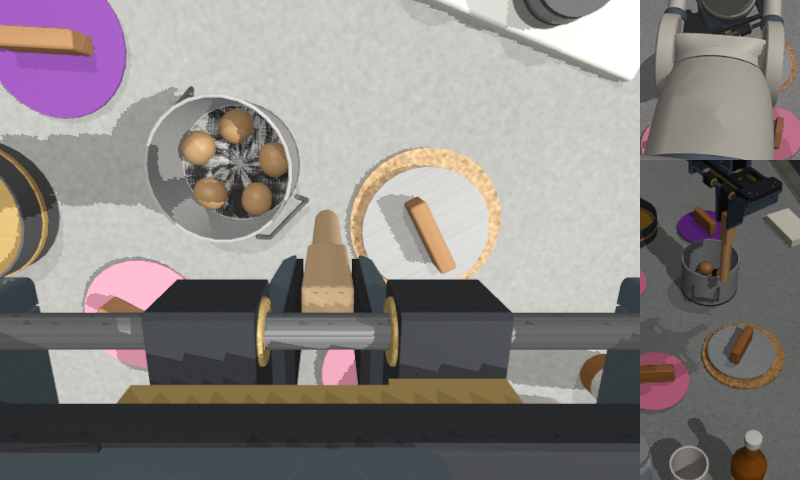

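The stick is held squarely with its foot near (327,217). The tin rim is at (223.5,168.5), the nuts are at (237,126), (273,158), (256,199), (210,193) and (198,148), and the lid is still on the pad.

```bash
python3 - <<'E'
from h import *
import pickle
c=pickle.load(open("cw3.pkl","rb"));ee=arm.current_ee_pos();print("tcp",ee)
tin=onplane(c,(223.5,168.5),.09);print("tin",tin)
for px in((148,168),(299,168),(223,96),(223,241)):print(np.linalg.norm(onplane(c,px,.09)-tin).round(4),end=" ")
print("tip",onplane(c,(327,218),.117),"stick at .22?",)
A=[]
for p in((237,126),(273,158),(256,199),(210,193),(198,148)):
    d=onplane(c,p,.022)-tin;A.append(np.degrees(np.arctan2(d[1],d[0]))%360);print(round(A[-1]),np.hypot(*d[:2]).round(4))
print("top0 lid vs top2 rim .611,.0999")
E
```

```text
tcp [ 0.61183988 -0.00067977  0.24012397]
tin [0.62008568 0.09837072 0.09      ]
0.0659 0.066 0.0601 0.066 tip [6.14778586e-01 2.19536327e-04 1.17000000e-01] stick at .22?
22 0.0367
298 0.0348
221 0.0412
153 0.0465
91 0.0451
top0 lid vs top2 rim .611,.0999
```

```bash
python3 - <<'E'
from h import *
import pickle
R=down(-70)
arm.move_l([.613,.0985,.225],R,feed=.2);arm.sleep(.1)
im=arm.snapshot("wrist");c=arm.get_calibration("wrist");pickle.dump(c,open("cw4.pkl","wb"));cv2.imwrite("pics/w4.png",im[:,:,::-1])
print(arm.current_ee_pos(),arm.current_t())
cv2.imwrite("pics/w4c.png",cv2.resize(im[130:310,220:440,::-1],None,fx=3,fy=3,interpolation=cv2.INTER_CUBIC))
T=np.linalg.inv(np.array(c["cam_to_world"]));K=np.array(c["intrinsics"])
for p in((.613,.0985,.102),(.613,.0985,.09)):
    k=K@(T[:3,:3]@p+T[:3,3]);print(k[:2]/k[2])
E
```

```text
[0.61321991 0.09722394 0.22527077] 16.1333
[325.56233623 221.60165483]
[325.5935291  218.51783006]
```

View pics/w4c.png

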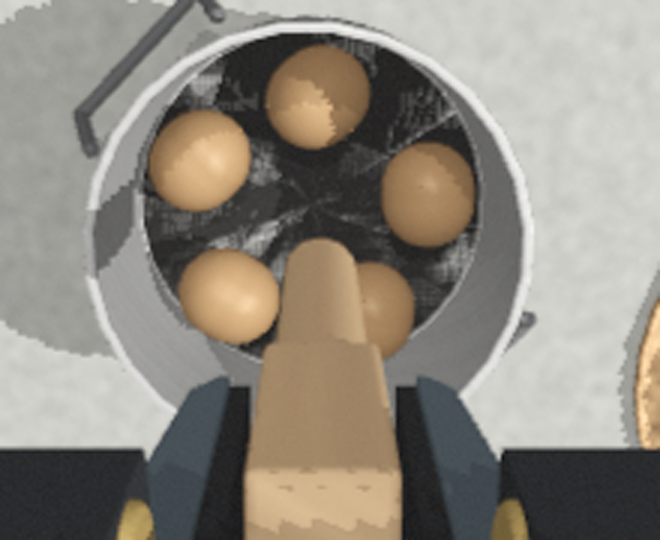

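The crop shows the foot centred at about (320,271) and the rim edge at (87,245), (533,240), (310,18) and (180,412), all in crop pixels.

```bash
python3 - <<'E'
from h import *
import pickle
from scipy.optimize import least_squares
c=pickle.load(open("cw4.pkl","rb"));f=lambda p:(p[0]/3+220,p[1]/3+130)
P=np.array([onplane(c,f(p),.09)[:2] for p in((87,245),(533,240),(310,18),(180,412))])
for r in(.065,None):
    g=least_squares(lambda v:np.hypot(*(P-v[:2]).T)-(r or v[2]),[.61,.1,.065]).x;print(g,(np.hypot(*(P-g[:2]).T)).round(4))
print("foot",onplane(c,f((320,271)),.102))
tin=least_squares(lambda v:np.hypot(*(P-v[:2]).T)-.065,[.61,.1]).x
F=np.array([onplane(c,f(p),.006)[:2] for p in((143,200),(480,200))]).mean(0);print("floor mid",F)
for p in((318,96),(428,194),(375,310),(229,296),(200,160)):
    d=onplane(c,f(p),.022)[:2]-tin;print(round(np.degrees(np.arctan2(d[1],d[0]))%360),np.hypot(*d).round(4))
E
```

```text
[0.61747496 0.10170798 0.065     ] [0.0645 0.0636 0.0639 0.0636]
[0.61763598 0.10216806 0.063812  ] [0.0641 0.0639 0.0636 0.0636]
foot [0.61433491 0.09800115 0.102     ]
floor mid [0.61741641 0.10227188]
17 0.0379
297 0.0397
231 0.0422
157 0.0428
87 0.0417
```

```bash
python3 - <<'E'
from h import *
R=down(-70);L=lambda p,f:arm.move_l(p,R,feed=f)
C=np.array([.615,.1005]);Z=.134
P=lambda a,r=.041,z=Z:[C[0]+r*np.cos(np.radians(a)),C[1]+r*np.sin(np.radians(a)),z]
L(P(0,0,.225),.1);L(P(0,0,.145),.15);L(P(0,0),.05);print(arm.current_force(),arm.current_t())
f0=np.array(arm.current_force())
L(P(337),.04);print("out",arm.current_force()-f0)
n=0;mx=0;t0=arm.current_t()
for i in range(1,77):
    L(P(337+15*i),.085)
    d=np.hypot(*(arm.current_force()-f0)[:2]);mx=max(mx,d)
    if i%12==0:print(i*15,round(arm.current_t()-t0,2),round(mx,2),np.array(arm.current_ee_pos()).round(4));mx=0
    if d>12 or arm.current_t()>50:print("STOP",i,d,arm.current_t());break
L(P(337+15*i,.041,.16),.06);L(P(337+15*i,.041,.23),.2)
print(arm.current_t(),arm.current_width())
im=arm.snapshot("wrist");cv2.imwrite("pics/w5.png",im[:,:,::-1])
E
```

```text
[-0.74147106  0.08247066 -1.00480704] 17.4333
out [ 0.79091123 -0.0620861  -0.30275041]
180 3.3 1.67 [0.5771 0.1161 0.134 ]
360 6.6 1.5 [0.6529 0.085  0.1339]
540 9.9 1.9 [0.5771 0.1161 0.134 ]
720 13.2 1.16 [0.6529 0.085  0.1339]
900 16.5 2.08 [0.5771 0.1161 0.134 ]
1080 19.8 1.19 [0.6529 0.085  0.1339]
40.5917 0.021552623466565023
```

View pics/w5.png

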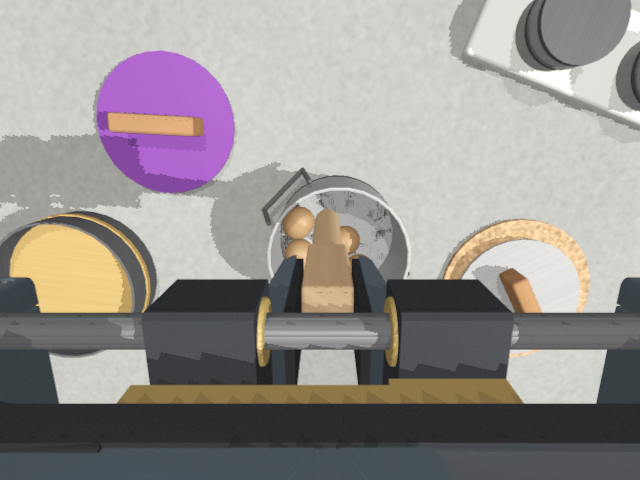

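The nuts have swept round together with forces under about 2 N, and the tin and lid are in place. I'll return the stick along the path it came out.

```bash
python3 - <<'E'
from h import *
R=down(-70);L=lambda p,f=.15:arm.move_l(p,R,feed=f)
x,y=.4295,-.3665
p=arm.current_ee_pos();L([p[0],p[1],.25],.2)
L([x,y,.25],.3);L([x,y,.20],.15);print(arm.current_force());L([x,y,.135],.1);L([x,y,.128],.03);print("F",arm.current_force())
arm.grip(.045);L([x,y,.17],.08);L([x,y,.28],.25)
arm.move_to([.45,-.15,.35],R);print(arm.current_t())
t=arm.snapshot("top");s=arm.snapshot("side")
cv2.imwrite("pics/t6.png",t[:,:,::-1]);cv2.imwrite("pics/s6.png",s[:,:,::-1])
o=np.hstack([cv2.resize(t,(400,300)),cv2.resize(s,(400,300))]);o2=np.hstack([cv2.resize(t[140:240,230:330],(300,300)),cv2.resize(s[340:470,220:400],(500,300))])
cv2.imwrite("pics/f.png",np.vstack([o,o2])[:,:,::-1])
E
```

```text
[ 0.95865377 -0.42505231 -0.17767457]
F [-0.49081603 -0.29276639  0.04131085]
47.225
```

View pics/f.png

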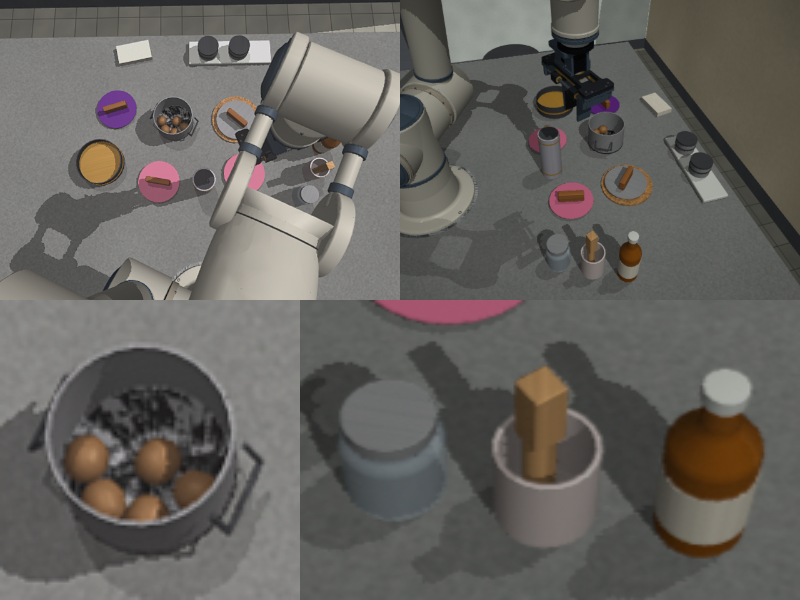

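The final view shows the stick standing in its crock, the lid on the pad, five nuts displaced inside an unmoved tin, and the bottle, jar and sieve in place.

```bash
python3 -c "
from rig import arm
print(arm.sign_off())"
```

```text
the job is handed in; nothing more can be done
None
```

The job is done and handed in, at about 47 s on the clock: the lid is on the cork pad, the walnuts had just over three anticlockwise turns with none spilled, the stick is back in its crock, and the last pictures show the tin, bottle, jar and sieve in place.

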